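# Shut the red oxygen valve under the sliding cover of a trolley-top valve box

## Robot

A 6-joint arm with a two-finger parallel gripper is mounted at the origin on the work surface. World frame = base frame: x ahead of the robot, y to its left, z up, the work surface at z = 0. Lengths are in m, angles in degrees, forces in N, time in s.
With the tool pointing down it reaches from about 0.4 to 0.825 m from the base axis. Payload 7 kg.
Tool frame: the origin (TCP) lies at the very end of the fingers, on their centre line; the grasp point (between the pads) lies 19 mm behind it (ctrl.grip_point_offset is the distance from the TCP to the grasp point, in m); x points along the fingers, z is the direction in which the jaws open and shut, and the axes are right-handed (so a half turn about x gives the same grasp; the last joint's range is limited). The gripper opens to 88 mm and grips with 3 to 60 N. Pads are 19 mm wide; open, the fingers measure 130 mm over their backs; the gripper's body (78 mm by 193 mm) begins 47 mm behind the grasp point.
Start: joints at [88.413, 20.546, 0.682, 0, -70.136, -16.507], TCP at [0.21, 0.642, 0.227] pointing down, gripper open.
Joint ranges: [-176.03, 176.03], [-82.01, 121.73], [-58.28, 71.71], [-173.87, 95.51], [-174.79, -0.11], [-173.66, 173.66]. Speed limits (degrees/s): [136.94, 136.94, 172.46, 180, 180, 180].

## Interface

Orientations are given as [roll, pitch, yaw] about the fixed x, y, z axes, in that order (R = Rz(yaw) Ry(pitch) Rx(roll)).
In Python, from plant import get_obs, snapshot, calibration, close_job, ctrl gives the robot as it stands.
- The arm moves only by the tool move_arm, never from a script. Its argument "commands" is a list that holds one entry, the list of rows, each a list of 4 numbers: the shift along the tool's x, y, z in cm, then the turn about the tool's x in rad. In form: [[[dx, dy, dz, spin], ...]]. A call has 1 to 8 rows; each row shifts and turns the commanded pose from where the row before left it, along the tool's axes as they then stand; what a row does not reach is not made up. A row lasts 1/10 s, in which the tool goes at most 50 mm and 8.59 degrees, less where a joint would pass 70% of its speed; a pose out of reach is approached as far as the arm can. A call with a gripper value outside its range is refused whole. "jaw" is the finger opening in cm, from 0 to 8.76, set as the call begins (left out, the last holds). The fingers move at their own pace and stop on an object; the grip force is fixed at half the most. Time passes only in rows, so rows that do not move let the fingers close. It gives the time, the measured TCP pose, the force and the opening at its end, in the units of the state.
- get_obs(): the state, without advancing time (a new reading comes with each control period).
- snapshot(name): name is "side" or "top" or "wrist"; returns (picture, depth): 480x640x3 uint8, red, green, blue; 480x640 float32, m along the optical axis (not along the pixel's ray), 0 where there is no reading.
- calibration(name): a dict with "mtx" (3x3 intrinsics, pixels), "k1" (the pictures are not rectified: a ray, as slopes to the right and down, at radius r is drawn at 1 + k1 r^2 times it, then the intrinsics apply), "T" (4x4, takes a point from camera to world coordinates); the wrist camera has in their place "tool_from_camera" (4x4, takes a point from camera to tool coordinates, whose origin is the TCP and whose axes are the tool frame's). Camera axes: x right, y up, looking along -z (the intrinsics and any distortion apply to the point x, -y, -z); pixel columns grow to the right and rows downward; lengths in m; the calibration is good to about 2 mm. A picture is of the moment at which its call begins: read the wrist's pose just before it. calibration takes no time and is no camera call.
- close_job(): hands the job in, once; it reports no verdict.
The state is a dict: "clock": time; "joint_pos": joint angles; "qvel": joint speeds; "tau": joint torques, N m; "tool_pos": TCP position; "orientation": TCP orientation; "force": force on the tool from outside, world axes, zero at the start; "moment": the same for the moment, N m; "opening": finger opening in m.
Only numpy, scipy, OpenCV 4.12 (cv2) and the standard library are available. Lean on these libraries where they do the work, as an engineer would, in place of code of your own. Each camera call takes 0.05 s, during which the arm holds its last target. There are 200 camera calls.

## Task

Slide the orange cover of the white valve box along its rails as far as it goes to the other end, so that the valve handles beneath come into view, without ever lifting it off the box. Then push the red handle with the white band fully shut, to its stop, so that it lies across its pipe. Leave the green handle as it is, do not disturb the things standing round the box, and leave the cover open.

Things in the scene. Friction and masses are not known exactly. Their poses are not given: they have to be found in the camera images.
- valve_box: Fixed white open box, 174 (x) x 500 (y) x 82 mm high; inside 150 x 480, floor at 4 mm. Origin: centre of its underside, z up. Its long walls carry ledges at 72 mm, where the cover lies between 82 mm lips; end walls 82 mm. Both valves are in its -y half; the empty +y half is where the cover goes. 31 mm high pipe stubs stick out at +x, to 126 mm from the centre line.
- cover: Loose orange plate, 162 (x) x 220 (y) x 6 mm, 350 g, lying on the ledges. Origin: centre of its underside, axes as the box's. A black ridge stands across its middle: 90 mm along x, 12 mm thick, top 32 mm above the origin. It starts with its centre 113 to 129 mm to the box's -y, hiding both handles, and slides lightly (a few N) to +y, to an end wall, its centre then at +130 mm.
- red_valve: Brass body of the marked valve, fixed in one of two places (box x = +45 mm, y = -155 or -40 mm). Origin on the handle's vertical turning axis, 4 mm above the worktop; axes as the box's. Its pipe runs along x, top 31 mm above the worktop; the brass block, 36 x 30 mm, reaches 34 mm.
- red_handle (a joint): Red handle with a white band. 0 = open, pointing along the valve's -x, along the pipe; grows counter-clockwise from above, tip towards -y, to 1.57 = shut at a stop, pointing to -y. Starts at 0 to 0.25. Bar 12 mm thick, 46 to 66 mm above the worktop, reaching 75 mm from the axis; hub radius 14 mm. Stays where left; about 2 N at 50 mm from the axis turns it.
- red_tip (a point): Point on the top of the red handle's bar, 60 mm from its axis, 66 mm above the worktop.
- green_valve: The other valve, same shape as the red one, in the other place; origin on its handle's axis, 4 mm above the worktop.
- green_handle (a joint): Angle of the plain green handle, same shape and sense as the red one. At the start 0 to 0.25; must stay as it is.
- green_tip (a point): Point on the top of the green handle's bar, 60 mm from its axis, 66 mm above the worktop.
- gel_pump: Loose white pump bottle with a green band, 56 mm across, 124 mm tall; origin at the centre of its underside. Bystander on the +x side of the box.
- pill_jar: Loose amber jar with a white cap, 48 mm across, 70 mm tall; origin at the centre of its underside. Bystander on the +x side of the box.
- tape_roll: Loose roll of white tape lying flat, 80 mm across, 25 mm tall; origin at the centre of its underside. Bystander on the -x side of the box.

How it is judged (in metres and radians):
On the way, in this order (a step that is already met when the one before it is completed fails the run):
1. the cover is slid to the other end of the box, still lying on its rails (y of cover in the frame of valve_box above 0.115 m and height (world z) of cover below 0.077 m), for 0.2 s.
2. the red handle is pushed shut (value of joint red_handle above 1.45 rad), for 0.2 s.
At the end, for the whole second after the job is handed in: The cover lies flat and at rest on its rails, its centre over 115 mm to +y of the box centre; the red handle reads above 1.45 rad; the green handle reads below 0.4 and its tip has moved under 12 mm; pump bottle, jar and tape roll are within 20 mm of where they stood (all of step 1 and height (world z) of cover above 0.067 m and angle between cover's own z axis and vertical below 0.06 rad and linear speed of cover below 0.02 m/s and value of joint red_handle above 1.45 rad and value of joint green_handle below 0.4 rad and distance of green_tip from where it was at the start of the episode below 0.012 m and distance of each of gel_pump, pill_jar, tape_roll from where it was at the start of the episode below 0.02 m); the robot touches nothing.
It fails at once if the cover is lifted or tipped off its rails (12 mm or 0.15 rad) (height (world z) of cover above 0.084 m or height (world z) of cover below 0.06 m or angle between cover's own z axis and vertical above 0.15 rad).
It fails at once if the green handle is moved (12 mm at its tip) (distance of green_tip from where it was at the start of the episode above 0.012 m).
It fails at once if a thing beside the box is shifted 20 mm, lifted or tipped (distance of any of gel_pump, pill_jar, tape_roll from where it was at the start of the episode above 0.02 m or angle between any of gel_pump, pill_jar, tape_roll's own z axis and vertical above 0.3 rad).
It also fails if it takes over 46 s, if anything falls off the work surface, if the arm or the gripper's body presses on something with over 40 N, if the wrist force passes 120 N, or if a joint passes its speed limit or range.

## Working session

There is one attempt and no reset: what is moved stays moved. The work goes in short steps, Python scripts to look and compute and a tool call to move; the robot and the scene stay as the last step left them, time stands still between calls to the robot, and variables do not carry over. Pictures are saved under pics/ and viewed, about 8 in all and at most 12, crops included, and the job is handed in when it is done.

Besides the shell and the picture viewer there is one more tool, called after "Request:" as a command line: name --argument value ..., lists and objects as JSON in quotes. move_arm: Moves the arm, as the interface text tells. Its arguments: {"type":"object","properties":{"commands":{"type":"array"},"jaw":{"type":"number"}},"required":["commands"]}

```bash
ls; mkdir -p pics
cat > h.py <<'E'
import numpy as np, cv2
from plant import get_obs, snapshot, calibration, close_job, ctrl
def pts(name, uv, z=None, depth=None, T=None):
    """pixels -> world, on plane z, or by depth"""
    c=calibration(name); K=np.array(c["mtx"],float); k=c["k1"]
    T=np.array(c["T"]) if T is None else T
    uv=np.atleast_2d(np.array(uv,float))
    s=cv2.undistortPoints(uv[:,None],K,np.array([k,0,0,0,0.]))[:,0]
    d=np.c_[s[:,0],-s[:,1],-np.ones(len(s))]
    if depth is not None: return (d*np.asarray(depth)[:,None])@T[:3,:3].T+T[:3,3]
    w=d@T[:3,:3].T; t=(z-T[2,3])/w[:,2]
    return T[:3,3]+w*t[:,None]
E
python3 - <<'E'
from h import *
print(get_obs())
for n in("top","side"):
    im,d=snapshot(n); cv2.imwrite(f"pics/{n}0.png",im[...,::-1]); np.savez(f"{n}0.npz",im=im,d=d)
    c=calibration(n);print(c)
E
```

```text
pics
{'clock': 0.0, 'joint_pos': array([ 8.84115742e+01,  2.05911509e+01,  6.33799326e-01, -1.92733859e-02,
       -7.01372158e+01, -1.65068032e+01]), 'qvel': array([-0.0380074 , -0.05029013,  0.01269058, -0.15357777,  0.10138279,
       -0.00568353]), 'tau': array([-3.40914403e-04, -5.82726824e+01,  2.93048269e+01,  6.99672773e+00,
        6.92003465e-03, -1.63108357e-04]), 'tool_pos': array([0.20953291, 0.64113256, 0.22562877]), 'orientation': array([   5.66232565,   89.90371211, -102.43946671]), 'force': array([-0.41874599, -0.00601594, -0.28824955]), 'moment': array([ 0.00480394,  0.01160269, -0.01013741]), 'opening': 0.08757614060326675}
{'mtx': array([[505.66551275,   0.        , 318.55339863],
       [  0.        , 505.66551275, 241.05785521],
       [  0.        ,   0.        ,   1.        ]]), 'k1': -0.11025879712156528, 'T': array([[ 1.33898141e-01,  9.69278058e-01, -2.06328221e-01,
         3.70198464e-01],
       [-9.90993292e-01,  1.31361328e-01, -2.60095634e-02,
        -2.24306315e-04],
       [ 1.89304992e-03,  2.07952515e-01,  9.78137091e-01,
         1.04203687e+00],
       [ 0.00000000e+00,  0.00000000e+00,  0.00000000e+00,
         1.00000000e+00]])}
{'mtx': array([[533.85250939,   0.        , 315.49265081],
       [  0.        , 533.85250939, 236.94405627],
       [  0.        ,   0.        ,   1.        ]]), 'k1': -0.06602765225307346, 'T': array([[-0.74741271,  0.53287467, -0.3967604 ,  0.2236453 ],
       [-0.6642052 , -0.58645829,  0.46357106,  0.40689552],
       [ 0.01434184,  0.61000922,  0.79226451,  0.72283635],
       [ 0.        ,  0.        ,  0.        ,  1.        ]])}
```

View pics/top0.png

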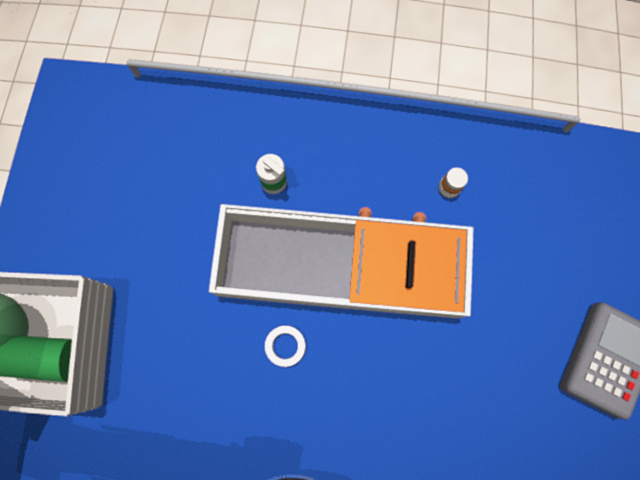

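View pics/side0.png

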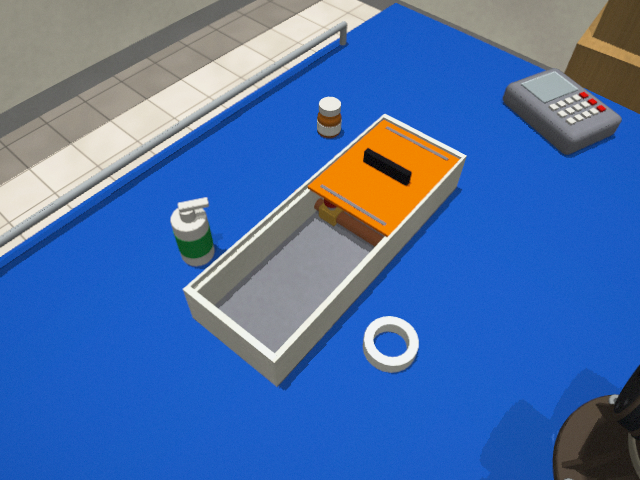

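Top view: the box runs from (220,207) to (472,315), with the cover at its right (-y) end and the ridge near (410,264). The pump is at (271,172), the jar at (454,183) and the tape roll at (285,346). The side view agrees and shows brass under the cover edge.

Run:
```python
from h import *
from scipy.spatial.transform import Rotation as R
im=np.load("top0.npz")["im"]; hsv=cv2.cvtColor(im,cv2.COLOR_RGB2HSV)
def big(m):
    c,_=cv2.findContours(m.astype(np.uint8),cv2.RETR_EXTERNAL,cv2.CHAIN_APPROX_NONE)
    return max(c,key=cv2.contourArea)
def rect(name,m,z):
    p=pts(name,big(m)[:,0],z)[:,:2]
    r=cv2.minAreaRect((p*1000).astype(np.float32)); print(name,z,r); return r
o=cv2.inRange(hsv,(8,180,150),(20,255,255))
box=np.zeros_like(o); box[200:325,205:480]=1
o2=cv2.morphologyEx(o*box,cv2.MORPH_CLOSE,np.ones((9,9)))
rect("top",o2>0,.078)
rid=(hsv[...,2]<60)&(box>0); 
yy,xx=np.mgrid[:480,:640]; rid&=(xx>380)&(xx<440)&(yy<300)&(yy>230)
rect("top",rid,.104)
w=((hsv[...,1]<50)&(hsv[...,2]>170)&(box>0)).astype(np.uint8)
w2=cv2.morphologyEx(w|(o2>0),cv2.MORPH_CLOSE,np.ones((5,5)))
rect("top",w2>0,.082)
print("corners",pts("top",[(222,206),(473,227),(469,315),(211,296)],.082).round(4).tolist())
print("pump,jar,tape",pts("top",[(271,165)],.12).round(3),pts("top",[(457,176)],.07).round(3),pts("top",[(285,346)],.02).round(3))
s=np.load("side0.npz")["im"]; h2=cv2.cvtColor(s,cv2.COLOR_RGB2HSV)
o=cv2.inRange(h2,(8,180,190),(20,255,255)); o[:, :300]=0; o[:110]=0
rect("side",cv2.morphologyEx(o,cv2.MORPH_CLOSE,np.ones((9,9)))>0,.078)
ob=get_obs(); M=R.from_euler("xyz",ob["orientation"],degrees=True).as_matrix();print(M.round(3))
```

```text
top 0.078 ((549.8831176757812, -154.18734741210938), (159.34547424316406, 218.0008544921875), 2.527620792388916)
top 0.104 ((546.820068359375, -151.97195434570312), (86.91033935546875, 10.563164710998535), 2.5987401008605957)
top 0.082 ((544.39404296875, -25.856002807617188), (176.16510009765625, 501.1432800292969), 2.383967399597168)
corners [[0.6173, 0.2241, 0.082], [0.6418, -0.2731, 0.082], [0.4684, -0.2782, 0.082], [0.4389, 0.2143, 0.082]]
pump,jar,tape [[0.701 0.135 0.12 ]] [[ 0.748 -0.237  0.07 ]] [[0.365 0.065 0.02 ]]
side 0.078 ((551.7015380859375, -154.02745056152344), (160.88238525390625, 219.93887329101562), 2.317716598510742)
[[-0.     0.951 -0.311]
 [-0.001 -0.311 -0.951]
 [-1.     0.     0.001]]
```

Run:
```python
from h import *
d=np.load("top0.npz")["d"]
uv=[(x,y) for y in range(285,410,15) for x in range(5,110,13)]
p=pts("top",uv,depth=[d[v,u] for u,v in uv]); print("bin max z",p[:,2].max().round(3), p.min(0).round(3),p.max(0).round(3))
```

```text
bin max z 0.151 [ 0.185  0.404 -0.002] [0.436 0.682 0.151]
```

Request:
move_arm --commands '[[[-1,0,0,0.15],[-1,0,0,0.15],[-1,0,0,0.15],[-1,0,0,0.15],[-1,0,0,0.15],[-1,0,0,0.15],[-1,0,0,0.15],[-1,0,0,0.15]]]' --jaw 0

```text
clock: 0.9
tool_pos: [0.2096, 0.6414, 0.3064]
orientation: [73.5, 89.9, -103.7]
force: [-0.0, 0.0, 0.7]
opening: 0.0289
```

Request:
move_arm --commands '[[[0,4,-1.5,0.006],[0,4,-1.5,0],[0,4,-1.5,0],[0,4,-1.5,0],[0,4,-1.5,0],[0,4,-1.5,0],[0,4,-1.5,0],[0,4,-1.5,0]]]'

```text
clock: 1.7
tool_pos: [0.3456, 0.3261, 0.3064]
orientation: [15.9, 90.0, -161.3]
force: [0.8, -0.2, -0.4]
opening: 0.0005
```

Request:
move_arm --commands '[[[0,4,-1.5,0],[0,4,-1.5,0],[0,4,-1.5,0],[0,4,-1.5,0],[0,4,-1.5,0],[0,4,-1.5,0],[0,4,-1.5,0],[0,4,-1.5,0]]]'

```text
clock: 2.5
tool_pos: [0.4811, 0.0125, 0.3066]
orientation: [-117.3, 90.0, 65.5]
force: [0.2, 0.1, 0.3]
opening: 0.0002
```

Request:
move_arm --commands '[[[0,4,-1.2,0],[0,4,-1.2,0],[0,4,-1.2,0],[0,4,-1.2,0],[0,4,-1.2,0],[0,0,0,0]]]'

```text
clock: 3.1
tool_pos: [0.5512, -0.1864, 0.305]
orientation: [9.8, 89.8, -167.6]
force: [-0.5, 1.0, -0.9]
opening: 0.0003
```

Request:
move_arm --commands '[[[4,0,0,0],[4,0,0,0],[4,0,0,0],[4,0,0,0],[3,0,0,0],[0,0,0,0],[0,0,0,0]]]'

```text
clock: 3.8
tool_pos: [0.5508, -0.1825, 0.117]
orientation: [26.8, 89.9, -150.4]
force: [-1.5, -0.2, 0.6]
opening: 0.0006
```

Run:
```python
from h import *
im,d=snapshot("side"); cv2.imwrite("pics/side1.png",cv2.resize(im[80:320,220:540,::-1],(640,480)))
```

```text
(no output)
```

View pics/side1.png

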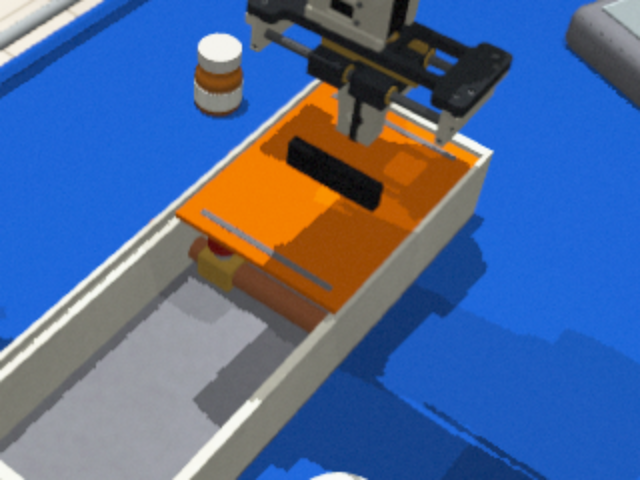

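The closed fingers stand over the plate just behind the ridge at crop (335,170). A red hub shows under the cover's +y edge at (220,245), so red is probably the valve at y = -40.

Request:
move_arm --commands '[[[1.5,0,0,0],[1.4,0,0,0],[0,0,0,0],[0,-0.5,0,0],[0,-0.5,0,0],[0,-0.5,0,0],[0,-1,0,0],[0,-1,0,0]]]'

```text
clock: 4.65
tool_pos: [0.5501, -0.148, 0.0892]
orientation: [149.5, 89.8, -27.7]
force: [-0.0, -5.6, 3.4]
opening: 0.0003
```

Request:
move_arm --commands '[[[0,-1.5,0,0],[0,-1.5,0,0],[0,-1.5,0,0],[0,-1.5,0,0],[0,-1.5,0,0],[0,-1.5,0,0],[0,-1.5,0,0],[0,-1.5,0,0]]]'

```text
clock: 5.45
tool_pos: [0.5442, -0.0276, 0.0892]
orientation: [157.5, 89.8, -19.7]
force: [2.5, -6.5, 4.3]
opening: 0.0006
```

Request:
move_arm --commands '[[[0,-1.5,0,0],[0,-1.5,0,0],[0,-1.5,0,0],[0,-1.5,0,0],[0,-1.5,0,0],[0,-1.5,0,0],[0,-0.7,0,0],[0,-0.4,0,0]]]'

```text
clock: 6.25
tool_pos: [0.5394, 0.0733, 0.0891]
orientation: [162.1, 89.8, -15.0]
force: [4.6, -8.6, 3.8]
opening: 0.0002
```

Request:
move_arm --commands '[[[0,-0.3,0,0],[0,-0.2,0,0],[0,0,0,0]]]'

```text
clock: 6.55
tool_pos: [0.5391, 0.0779, 0.0891]
orientation: [167.4, 89.8, -9.8]
force: [3.4, -6.1, 5.1]
opening: 0.0001
```

Request:
move_arm --commands '[[[0,-0.3,0,0],[0,-0.3,0,0],[0,-0.2,0,0],[0,0,0,0]]]'

```text
clock: 6.95
tool_pos: [0.5387, 0.0858, 0.0891]
orientation: [165.6, 89.8, -11.6]
force: [3.6, -6.9, 4.6]
opening: 0.0007
```

Request:
move_arm --commands '[[[0,-0.2,0,0],[0,-0.2,0,0],[0,0,0,0]]]'

```text
clock: 7.25
tool_pos: [0.5386, 0.0867, 0.0891]
orientation: [106.1, 89.7, -71.1]
force: [9.1, -23.6, 3.1]
opening: 0.0001
```

The force stepped up to 24 N, so the cover is at the end wall. Next I back off and look.

Request:
move_arm --commands '[[[0,0.5,0,0],[0,1,0,0],[0,1,0,0],[-3,0,0,0],[-4,0,0,0],[-4,0,0,0],[-4,0,0,0],[0,0,0,0]]]'

```text
clock: 8.05
tool_pos: [0.5413, 0.0657, 0.2437]
orientation: [-164.3, 89.4, 18.6]
force: [0.2, -0.1, 0.3]
opening: 0.0006
```

Run:
```python
from h import *
ob=get_obs(); print(ob["tool_pos"],ob["orientation"])
for n in("top","side","wrist"):
    im,d=snapshot(n); np.savez(f"{n}2.npz",im=im,d=d); cv2.imwrite(f"pics/{n}2.png",im[...,::-1])
a=cv2.imread("pics/top2.png")[190:340,190:490];b=cv2.imread("pics/side2.png")[90:390,170:490]
cv2.imwrite("pics/c2.png",np.vstack([cv2.resize(a,(600,300)),cv2.resize(b,(320,300))[:, :320].repeat(1,0) if 0 else cv2.resize(b,(600,300))]))
```

```text
[0.54128521 0.0656607  0.24372186] [-164.29409003   89.42849239   18.56670548]
```

View pics/c2.png

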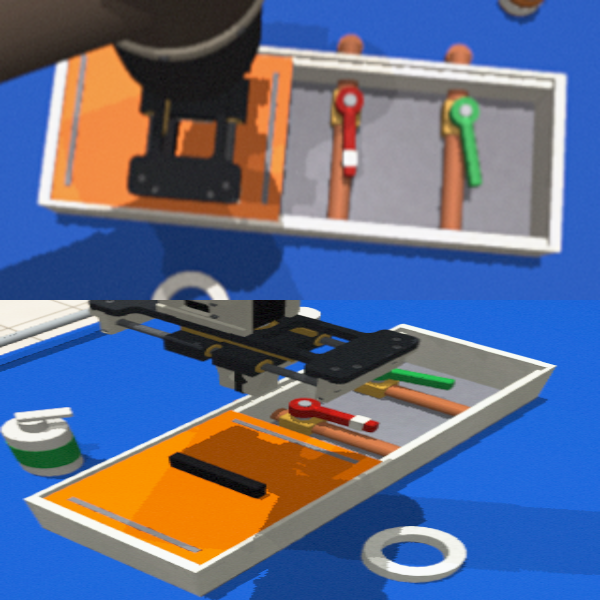

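The cover is open. In the crop, the red hub is at (348,100) with its tip at (349,177), and the green hub is at (465,112) with its tip at (474,185).

```bash
cat >> h.py <<'E'
Y=np.radians(2.45); Rb=np.array([[np.cos(Y),-np.sin(Y)],[np.sin(Y),np.cos(Y)]]); B=np.array([.5445,-.026])
loc=lambda p:(np.asarray(p)[...,:2]-B)@Rb
def handles(name,im,roi):
    hsv=cv2.cvtColor(im,cv2.COLOR_RGB2HSV); x0,x1,y0,y1=roi
    for c,m in(("red",(cv2.inRange(hsv,(0,190,90),(5,255,255))|cv2.inRange(hsv,(174,190,90),(180,255,255)))),("green",cv2.inRange(hsv,(50,120,60),(80,255,255)))):
        k=np.zeros_like(m); k[y0:y1,x0:x1]=m[y0:y1,x0:x1]
        v,u=np.nonzero(k); p=loc(pts(name,np.c_[u,v],.066))*1000
        if len(p)<9: print(c,len(p)); continue
        print(name,c,len(p),"range",p.min(0).round(1),p.max(0).round(1),cv2.fitLine(p.astype(np.float32),cv2.DIST_HUBER,0,.01,.01).ravel().round(3))
E
python3 - <<'E'
from h import *
im=np.load("top2.npz")["im"]; handles("top",im,(335,475,220,310))
p=pts("top",[(364,240),(422.5,246),(364.5,278.5),(427,282)],.066); print((loc(p)*1000).round(1))
im=np.load("side2.npz")["im"]; handles("side",im,(300,420,90,200))
for n,u in(("cover near edge",[(336,222),(331,299)]),): print((loc(pts("top",u,.078))*1000).round(1))
ob=get_obs(); print((loc(ob["tool_pos"])*1000).round(1))
E
```

```text
top red 188 range [-29.5 -50.9] [ 56.8 -27.1] [  0.997   0.076  16.718 -40.969]
top green 281 range [ -28.5 -171.8] [  57.3 -140.5] [   0.976    0.218    9.937 -159.804]
[[  44.1  -38.9]
 [  42.7 -155.5]
 [ -32.2  -45.5]
 [ -28.2 -167.9]]
side red 124 range [ 22.6 -52.1] [ 59.1 -22.9] [  0.943   0.334  40.282 -37.764]
side green 403 range [ -32.3 -173.1] [  32.3 -127.1] [   0.96     0.282    1.366 -153.811]
[[ 72.5  19.5]
 [-79.   16.2]]
[-2.6 91.2]
```

Request:
move_arm --commands '[[[0,3.5,1,0],[0,3.5,0.9,0],[0,3.5,0.9,0],[4,0,0,0],[4,0,0,0],[4,0,0,0],[1,0,0,0],[0,0,0,0]]]'

```text
clock: 9.0
tool_pos: [0.5142, -0.0416, 0.1057]
orientation: [14.0, 89.7, -163.2]
force: [0.5, 0.3, 1.4]
opening: 0.0006
```

Run:
```python
from h import *
ob=get_obs(); print((loc(ob["tool_pos"])*1000).round(1),ob["tool_pos"],ob["orientation"])
im,d=snapshot("side"); cv2.imwrite("pics/s3.png",cv2.resize(im[90:330,220:540,::-1],(640,480)))
```

```text
[-30.9 -14.3] [ 0.51422626 -0.04160174  0.10569891] [  14.0116121    89.70280334 -163.17755182]
```

View pics/s3.png

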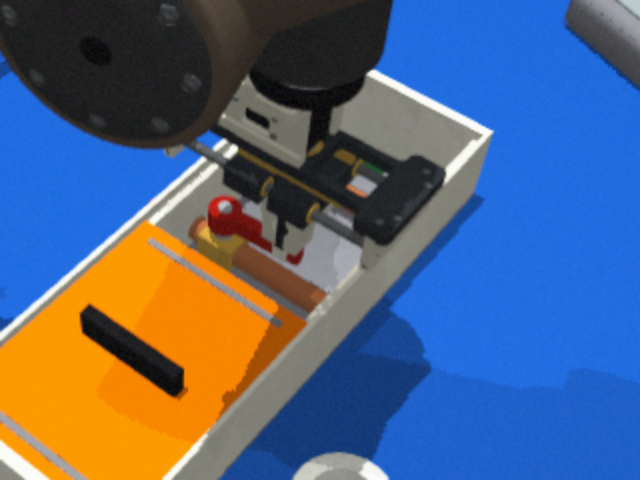

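The fingers hover on the cover side of the red bar, at crop (285,250). The bar's tip is just beyond them. Now I lower them.

Request:
move_arm --commands '[[[2,0,0,0],[2,0,0,0],[1.3,0,0,0],[0,0,0,0],[0,0,0,0]]]'

```text
clock: 9.55
tool_pos: [0.517, -0.0408, 0.0562]
orientation: [-176.4, 89.9, 6.5]
force: [0.3, 0.3, 0.9]
opening: 0.0004
```

Request:
move_arm --commands '[[[0.4,0.5,0.1,0],[0,0.5,0.1,0],[0,0.8,0.1,0],[0,0.7,0,0],[0,0.7,-0.2,0],[0,0.7,-0.2,0],[0,0.6,-0.3,0],[0,0.6,-0.4,0]]]'

```text
clock: 10.35
tool_pos: [0.5259, -0.0924, 0.0504]
orientation: [5.3, 89.9, -171.9]
force: [-1.2, 1.3, 2.0]
opening: 0.0001
```

Request:
move_arm --commands '[[[0,0.5,-0.5,0],[0,0.5,-0.5,0],[0,0.4,-0.6,0],[0,0.3,-0.6,0],[0,0.2,-0.7,0],[0,0.2,-0.7,0],[0,0,0,0]]]'

```text
clock: 11.05
tool_pos: [0.5648, -0.111, 0.0506]
orientation: [172.1, 89.9, -5.1]
force: [-0.1, -0.4, 0.5]
opening: 0.0005
```

Run:
```python
from h import *
ob=get_obs(); print((loc(ob["tool_pos"])*1000).round(1),ob["tool_pos"],ob["force"])
```

```text
[ 16.6 -85.8] [ 0.56475463 -0.11099063  0.05057382] [-0.09534009 -0.44623631  0.50508358]
```

Request:
move_arm --commands '[[[0,0,-0.3,0],[0,0,-0.2,0],[0,0,0,0]]]'

```text
clock: 11.35
tool_pos: [0.5685, -0.1105, 0.0507]
orientation: [178.0, 90.0, 0.9]
force: [-2.4, -1.5, -1.1]
opening: 0.0002
```

Request:
move_arm --commands '[[[0,0,-0.2,0],[0,0,-0.2,0],[0,0,0,0]]]'

```text
clock: 11.65
tool_pos: [0.5725, -0.1104, 0.0506]
orientation: [175.5, 90.0, -1.7]
force: [-0.7, -1.2, 0.3]
opening: 0.0003
```

Request:
move_arm --commands '[[[0,0,-0.2,0],[0,0,-0.1,0],[0,0,0,0]]]'

```text
clock: 11.95
tool_pos: [0.5731, -0.1105, 0.0504]
orientation: [-1.4, 89.8, -178.7]
force: [-8.5, -0.7, 5.7]
opening: 0.0005
```

The fingers stopped advancing and the force rose to about 9 N: that is the stop. One small press more, then back off, rise and check.

Request:
move_arm --commands '[[[0,0,-0.2,0],[0,0,0,0],[0,0,0.7,0],[0,0,1,0],[-3,0,0,0],[-4,0,0,0],[-4,0,0,0],[-4,0,0,0]]]'

```text
clock: 12.75
tool_pos: [0.5603, -0.1108, 0.2025]
orientation: [-173.6, 89.9, 9.3]
force: [0.9, 0.7, -0.6]
opening: 0.0003
```

Request:
move_arm --commands '[[[-4,-2,0,0],[0,-4,3,0],[0,-4,3,0],[0,-4,3,0],[0,-4,3,0],[0,-4,0,0],[0,-4,0,0],[0,0,0,0]]]'

```text
clock: 13.55
tool_pos: [0.4276, 0.1467, 0.2412]
orientation: [-137.8, 89.8, 45.3]
force: [-0.4, -0.3, 0.2]
opening: 0.0006
```

Run:
```python
from h import *
im,d=snapshot("top"); handles("top",im,(335,475,220,310))
s,d=snapshot("side"); 
cv2.imwrite("pics/c4.png",np.vstack([cv2.resize(im[140:390,190:490],(600,300)),cv2.resize(s[90:390,170:490],(600,300))])[...,::-1])
```

```text
top red 182 range [  29.7 -110.7] [ 56.8 -27.1] [  0.067  -0.998  42.088 -61.923]
top green 286 range [ -28.5 -171.8] [  57.3 -140.5] [   0.976    0.218   10.024 -159.763]
```

View pics/c4.png

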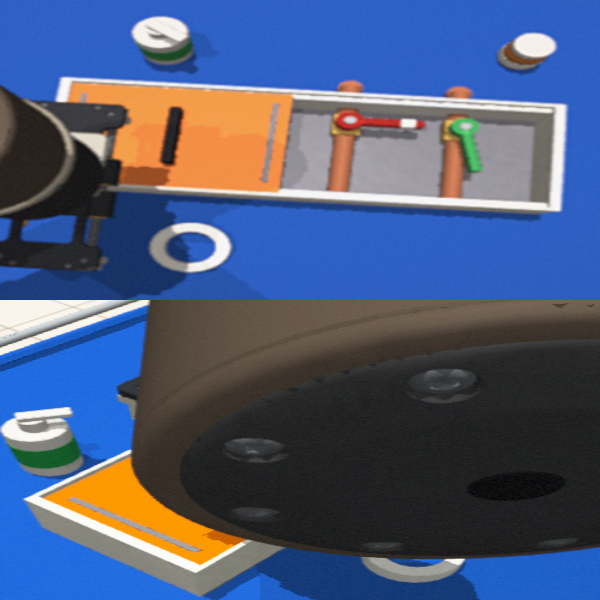

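In the top view the red handle lies across its pipe, pointing to -y, and the green handle is unchanged. The cover is at the +y end. The pump (271,173), jar (454,181) and tape (285,346) are where they started, and the arm is clear.

```bash
python3 -c "
from h import *
print(close_job())"
```

```text
the job is handed in; nothing more can be done
None
```

The cover is open at the +y end of the box, the red handle is shut against its stop, and I have handed the job in. No verdict was reported.

**What I did:** I pushed the cover's ridge with closed fingers until the force jumped to about 24 N at the end wall. Then I swept the red handle round until it stopped moving, with the force rising to about 9 N. It took about 14 s on the robot's clock.

**Last checks, from the top camera with the arm clear:**
- **Red handle:** a line fit reads about 1.64 rad. That is slightly past the 1.57 stop, so it includes a few hundredths of measuring error, but it is well above 1.45.
- **Green handle:** its fit matches the one from before I moved the red handle, to within 0.1 mm and 0.001 rad.
- **Cover:** its near edge measured 16 to 20 mm from the box centre, so its centre is at about +128 mm. I measured this before turning the red handle; the last picture shows the cover unmoved and flat.
- **Bystanders:** pump, jar and tape roll are within about 2 pixels of their starting positions.

The arm blocked the side camera in the final look, so that view could not confirm the handles. No check disagreed otherwise.

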